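# Snap a food pan's lid shut all round

### The arm

A 6-joint arm with a two-finger parallel gripper is mounted at the origin on the work surface. World frame = base frame: x ahead of the robot, y to its left, z up, the work surface at z = 0. Lengths are in m, angles in rad, forces in N, time in s.
With the tool pointing down it reaches from about 0.25 to 0.85 m from the base axis. Payload 12.5 kg.
Tool frame: the origin (TCP) lies between the finger pads; the fingertips stand 17 mm ahead of it and the grasp point (between the pads) lies 2 mm behind it; y points along the fingers, x is the direction in which the jaws open and shut, and the axes are right-handed (so a half turn about y gives the same grasp; the last joint's range is limited). The gripper opens to 93 mm and grips with 3 to 60 N. Pads are 15 mm wide; open, the fingers measure 128 mm over their backs; the gripper's body (75 mm by 188 mm) begins 65 mm behind the grasp point.
Start: joints at [1.083, 0.351, 1.652, -0, 1.139, -0.085], TCP at [0.216, 0.506, 0.236] pointing down, gripper open.
Joint ranges: [-2.75, 2.75], [-0.79, 2.1], [0.01, 2.65], [-1.57, 4.71], [0.07, 3.14], [-2.87, 2.87]. Speed limits (rad/s): [2.22, 2.22, 2.79, 3.14, 3.14, 3.14].

### API

Orientations are given as [roll, pitch, yaw] about the fixed x, y, z axes, in that order (R = Rz(yaw) Ry(pitch) Rx(roll)).
In Python, from station import get_obs, read_camera, finish_job gives the robot as it stands. The module is installed in compiled form; this text tells all that it offers.
- The arm moves only by the tool carry_out, never from a script. Its argument "targets" is a list of rows, each an object of numbers: "tx", "ty", "tz": the shift along the tool's x, y, z in mm; "rx", "ry", "rz": the turn, a rotation vector about the tool's x, y, z in degrees. A call has 1 to 5 rows; each row is the pose to reach, as a shift and turn from the pose commanded when the call began, along the tool's axes at that moment; what a row does not reach only later rows make up. A row lasts 1/12 s, in which the tool goes at most 41.7 mm and 7.16 degrees, less where a joint would pass 70% of its speed; a pose out of reach is approached as far as the arm can. A call with a gripper value outside its range is refused whole. "gripper" is the gripper command: -1 is shut, 1 is fully open, values between are in proportion, set as the call begins (left out, the last holds). The fingers move at their own pace and stop on an object; the grip force is fixed at half the most. Time passes only in rows, so rows that repeat a pose let the fingers close. It gives the time, the measured TCP pose, the force and the opening at its end, in the units of the state.
- get_obs(): the state, without advancing time (a new reading comes with each control period).
- read_camera(name): name is "scene" or "top" or "wrist"; returns a dict with "frame" (480x640x3 uint8, red, green, blue), "intrinsics" (3x3 intrinsics, pixels), "R" (3x3) and "t" (3): a world point X has camera coordinates R X + t; the wrist camera has in their place "mount" (4x4, takes a point from camera to tool coordinates, whose origin is the TCP and whose axes are the tool frame's). Camera axes: x right, y down, z forward; pixel columns grow to the right and rows downward; lengths in m; the calibration is good to about 2 mm. The wrist camera is an equidistant fisheye: a pixel r from the principal point sees the ray r / f radians off the axis. A picture is of the moment at which its call begins: read the wrist's pose just before it. There is no depth.
- finish_job(): hands the job in, once; it reports no verdict.
The state is a dict: "time": time; "qpos": joint angles; "qvel": joint speeds; "tau": joint torques, N m; "tcp_pos": TCP position; "ee_rot": TCP orientation; "contact_force": force on the tool from outside, world axes, zero at the start; "torque": the same for the moment, N m; "gripper_width": finger opening in m.
Only numpy, scipy, OpenCV 4.12 (cv2) and the standard library are available. Lean on these libraries where they do the work, as an engineer would, in place of code of your own. Each camera call takes 0.05 s, during which the arm holds its last target.

### The job

Close the lid of the full steel food pan on the table: work round its rim with the fingertips, pressing down every section that still stands up, until the sections on all four sides have snapped home, flush with the lid's corners. Only press: do not lift, tip or shove the pan, and leave the little cup on the lid and everything else on the table standing where it is.

Things in the scene. Friction and masses are not known exactly. Their poses are not given: they have to be found in the camera images.
- pan: Full steel food pan, 3.5 kg, loose on the table, with a white plastic lid. Origin: centre of underside, z up. Lid 176 (x) by 162 (y) mm; panel top 104 mm above the table; four fixed corner blocks 24 x 24 mm, tops at 112 mm; between them along each side a movable rim section 20 mm wide. Unsnapped sections stand 10 mm proud of the corner blocks (top at 122 mm); snapped, flush (112 mm).
- rim_front_top (a point): Centre of the top face of the front rim section (the -x side of the pan's frame, 78 mm from the pan's centre); the section is 111 mm long along the side, 20 mm wide; the point goes down with it. z up; axes as the pan's.
- rim_front (a joint): How far the front rim section is pressed down, in m: 0 raised, 0.010 snapped home. It resists with about 10 N at first, falling to nothing at 4.6 mm, beyond which it snaps down and stays; let go earlier it springs up again. Hard stop at 10 mm. It starts raised.
- rim_back_top (a point): Centre of the top face of the back rim section (the +x side, 78 mm from the pan's centre); the section is 111 mm long along the side, 20 mm wide; the point goes down with it. z up; axes as the pan's.
- rim_back (a joint): How far the back rim section is pressed down, in m: 0 raised, 0.010 snapped home. It resists with about 10 N at first, falling to nothing at 4.6 mm, beyond which it snaps down and stays; let go earlier it springs up again. Hard stop at 10 mm. It may start raised or already snapped.
- rim_right_top (a point): Centre of the top face of the right rim section (the -y side, 71 mm from the pan's centre); the section is 125 mm long along the side, 20 mm wide; the point goes down with it. z up; axes as the pan's.
- rim_right (a joint): How far the right rim section is pressed down, in m: 0 raised, 0.010 snapped home. It resists with about 10 N at first, falling to nothing at 4.6 mm, beyond which it snaps down and stays; let go earlier it springs up again. Hard stop at 10 mm. It may start raised or already snapped.
- rim_left_top (a point): Centre of the top face of the left rim section (the +y side, 71 mm from the pan's centre); the section is 125 mm long along the side, 20 mm wide; the point goes down with it. z up; axes as the pan's.
- rim_left (a joint): How far the left rim section is pressed down, in m: 0 raised, 0.010 snapped home. It resists with about 10 N at first, falling to nothing at 4.6 mm, beyond which it snaps down and stays; let go earlier it springs up again. Hard stop at 10 mm. It starts raised.
- cup: Small open steel sauce cup, 48 mm across, 36 mm high, standing in the middle of the lid panel. Origin: centre of its underside. Bystander.
- spoon: Serving spoon, 220 mm long, lying on the table beside the pan's left (+y) side. Origin about its middle, its handle to its own -x. Bystander.
- jar: Closed glass jar, 60 mm across, 85 mm high, behind the pan's back (+x) side. Origin: centre of its underside. Bystander.
- bottle: White plastic bottle, 52 mm across, 130 mm high, behind the pan's back (+x) side. Origin: centre of its underside. Bystander.
- squash: Half a green squash lying cut face down, 140 mm across, 80 mm high with its stalk, to the right of the pan. Origin: centre of its underside. Bystander.
- tin: Round lidded steel tin, 124 mm across, 78 mm high with its knob, to the right of the pan. Origin: centre of its underside. Bystander.
Not all that is in view belongs to the job. What is shaped like the pan but orange or pink is not meant.

How it is judged:
By the outcome, as a careful person would: the job done as asked, in the order asked, and still so for the second after the job is handed in, with the robot touching nothing.
It also fails if it takes over 45 s, if anything falls off the work surface, if the arm or the gripper's body presses on something with over 40 N, if the wrist force passes 120 N, or if a joint passes its speed limit or range.

## Working session

There is one attempt and no reset: what is moved stays moved. The work goes in short steps, Python scripts to look and compute and a tool call to move; the robot and the scene stay as the last step left them, time stands still between calls to the robot, and variables do not carry over. Pictures are saved under pics/ and viewed, and the job is handed in when it is done.

Besides the shell and the picture viewer there is one more tool, called after "Request:" as name(argument=value, ...), one argument or row to a line, values as JSON. carry_out: Moves the arm, as the interface text tells. Its arguments: {"type":"object","properties":{"targets":{"type":"array","items":{"type":"object","properties":{"tx":{"type":"number"},"ty":{"type":"number"},"tz":{"type":"number"},"rx":{"type":"number"},"ry":{"type":"number"},"rz":{"type":"number"}}}},"gripper":{"type":"number"}},"required":["targets"]}

```bash
mkdir -p pics
python3 - <<'E'
from station import get_obs, read_camera
import cv2,numpy as np,pickle
o=get_obs();print(o)
for n in ["scene","top","wrist"]:
    c=read_camera(n);pickle.dump(c,open(n+"0.pkl","wb"))
    cv2.imwrite(f"pics/{n}0.png",c["frame"][:,:,::-1])
    print(n,{k:np.round(v,3).tolist() for k,v in c.items() if k!="frame"})
E
```

```text
{'time': 0.0, 'qpos': array([ 1.08338245e+00,  3.51242479e-01,  1.65239959e+00,  6.10311779e-05,
        1.13905713e+00, -8.45974571e-02]), 'qvel': array([-1.67622537e-06, -2.94245206e-04, -8.33592395e-04, -4.12408228e-04,
        5.69821707e-04, -1.54859017e-03]), 'tau': array([-2.36520555e-04, -4.97316957e+01, -2.85256577e+01,  6.98645879e-02,
        2.56419025e-02, -1.34050929e-04]), 'tcp_pos': array([0.21542604, 0.50572705, 0.2351073 ]), 'ee_rot': array([-1.57064762e+00,  1.09790111e-03,  1.16795442e+00]), 'contact_force': array([-0.7631553 ,  1.19008879, -0.31170196]), 'torque': array([ 0.01694746, -0.00877687, -0.03002199]), 'gripper_width': 0.09279708783516087}
scene {'intrinsics': [[593.134, 0.0, 330.57], [0.0, 593.134, 253.81], [0.0, 0.0, 1.0]], 'R': [[-0.865, 0.502, -0.002], [0.431, 0.74, -0.516], [-0.258, -0.447, -0.857]], 't': [0.469, -0.117, 1.682]}
top {'intrinsics': [[554.825, 0.0, 317.123], [0.0, 554.825, 235.572], [0.0, 0.0, 1.0]], 'R': [[0.005, -1.0, 0.014], [-0.998, -0.005, -0.061], [0.061, -0.014, -0.998]], 't': [-0.065, 0.504, 1.169]}
wrist {'intrinsics': [[371.648, 0.0, 320.44], [0.0, 371.648, 240.199], [0.0, 0.0, 1.0]], 'mount': [[1.0, -0.001, 0.0, -0.001], [-0.001, -0.28, 0.96, -0.148], [-0.001, -0.96, -0.28, 0.079], [0.0, 0.0, 0.0, 1.0]]}
```

View pics/scene0.png

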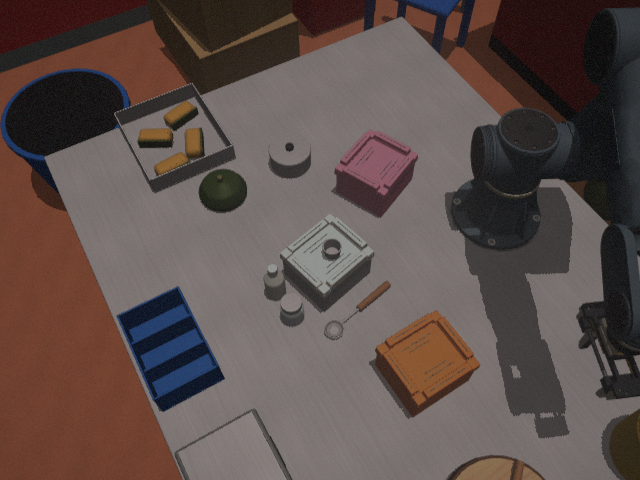

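View pics/top0.png

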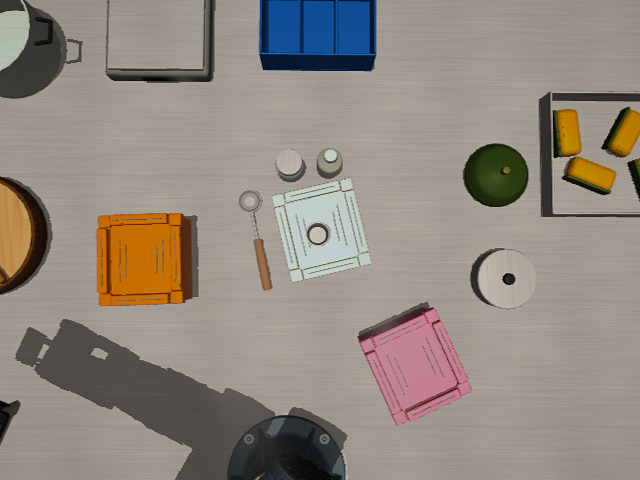

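View pics/wrist0.png

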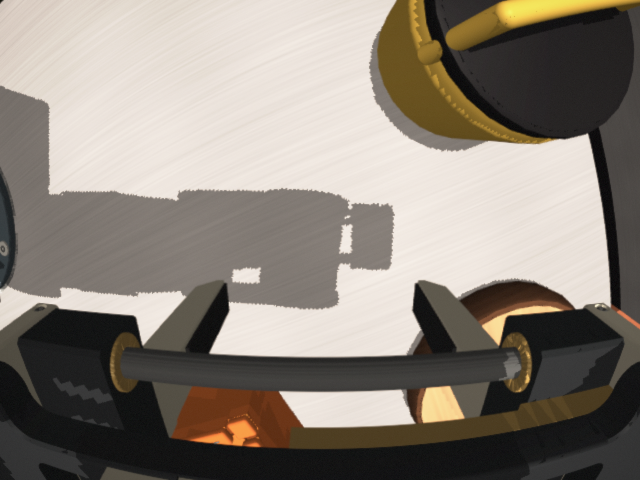

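Run:
```python
import cv2
a=cv2.imread("pics/top0.png")[165:295,230:390];cv2.imwrite("pics/topc.png",cv2.resize(a,(800,650))[:600])
a=cv2.imread("pics/top0.png")[170:290,260:380];cv2.imwrite("pics/topc.png",cv2.resize(a,(600,600),interpolation=cv2.INTER_CUBIC))
a=cv2.imread("pics/scene0.png")[200:320,260:400];cv2.imwrite("pics/scenec.png",cv2.resize(a,(700,600),interpolation=cv2.INTER_CUBIC))
```

```text
(no output)
```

View pics/topc.png

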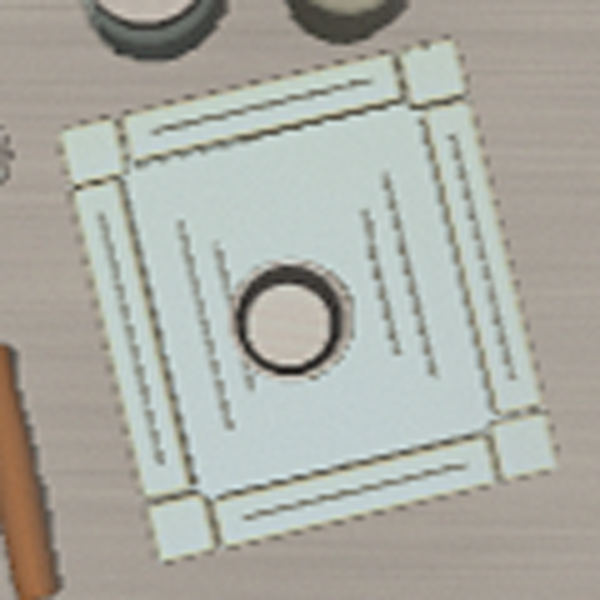

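View pics/scenec.png

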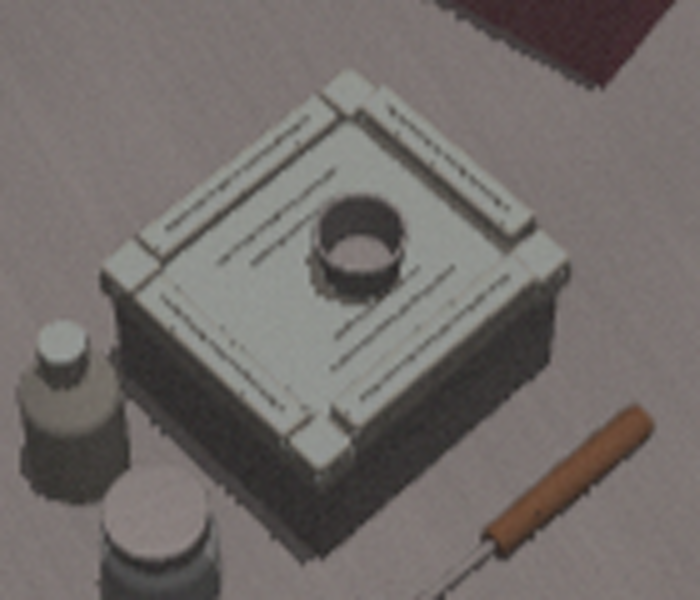

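```bash
cat > h.py <<'E'
import numpy as np,pickle
def ray(c,u,v,z):
    K=c["intrinsics"];R=c["R"];t=c["t"]
    d=R.T@np.linalg.inv(K)@np.array([u,v,1.]);o=-R.T@t
    return o+d*(z-o[2])/d[2]
def proj(c,X):
    p=c["intrinsics"]@(c["R"]@np.array(X)+c["t"]);return p[:2]/p[2]
E
python3 - <<'E'
from h import *
import cv2
c=pickle.load(open("top0.pkl","rb"));s=pickle.load(open("scene0.pkl","rb"))
pts={'bl':(63,133),'br':(452,38),'fr':(555,465),'fl':(165,562)}
loc={'bl':(88,81),'br':(88,-81),'fr':(-88,-81),'fl':(-88,81)}
W=np.array([ray(c,260+p[0]/5-.4,170+p[1]/5-.4,.112)[:2] for p in pts.values()])
L=np.array(list(loc.values()))/1e3
Wc=W-W.mean(0)
th=np.arctan2((L[:,0]*Wc[:,1]-L[:,1]*Wc[:,0]).sum(),(L*Wc).sum())
R=np.array([[np.cos(th),-np.sin(th)],[np.sin(th),np.cos(th)]])
ce=W.mean(0)
print(ce,th,np.degrees(th),(W-ce-L@R.T)*1e3)
np.save("pan.npy",[*ce,th])
def w(x,y,z): return np.r_[ce+R@[x/1e3,y/1e3],z/1e3]
from functools import partial
for nm,cam,off,sc in(("top",c,(260,170),5),("scene",s,(260,200),5)):
    im=cv2.imread(f"pics/{nm}c.png")
    def P(x,y,z): q=(proj(cam,w(x,y,z))-off+.4)*sc; return tuple(int(v) for v in q)
    secs={'f':(-88,-68,-55.5,55.5),'b':(68,88,-55.5,55.5),'r':(-62.5,62.5,-81,-61),'l':(-62.5,62.5,61,81)}
    for k,(a,b,d,e) in secs.items():
        for z,col in((112,(0,255,0)),(122,(0,0,255))):
            cv2.polylines(im,[np.array([P(a,d,z),P(b,d,z),P(b,e,z),P(a,e,z)])],True,col,1)
    cv2.imwrite(f"pics/{nm}o.png",im)
E
```

```text
[ 0.51124075 -0.06900456] 0.2427736371995395 13.909904788573856 [[-1.17908774 -2.66973415]
 [-1.34781962  1.31415394]
 [ 1.05590889  3.06586039]
 [ 1.47099847 -1.71028018]]
```

View pics/sceneo.png

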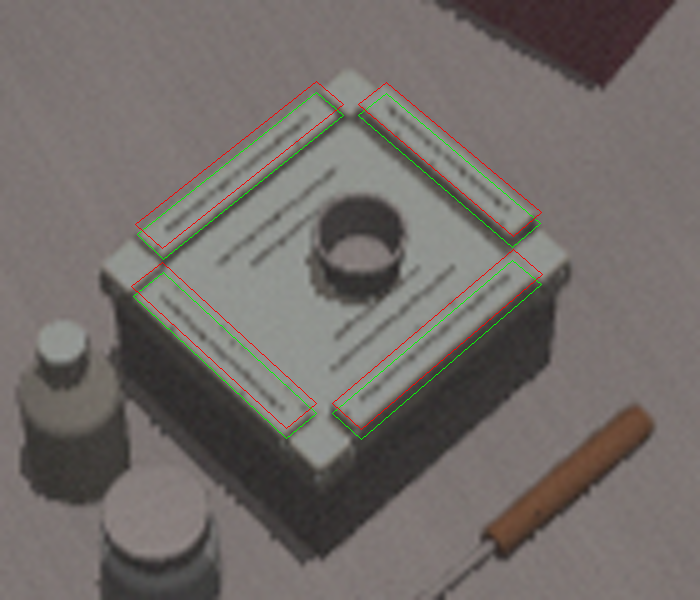

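View pics/topo.png

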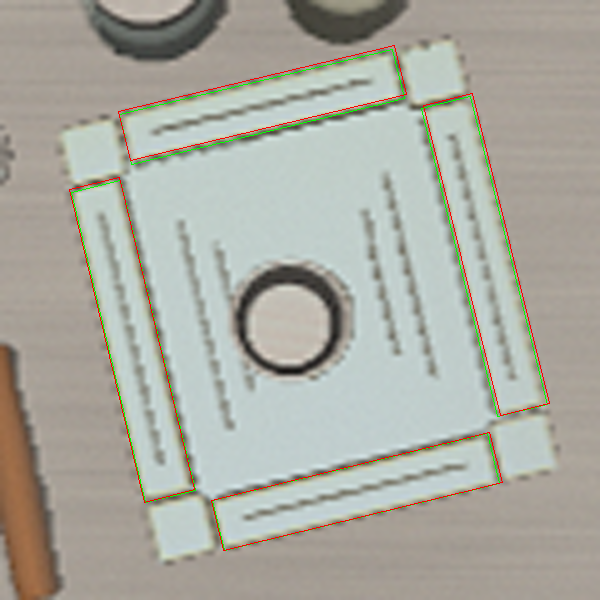

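```bash
cat >> h.py <<'E'
from scipy.spatial.transform import Rotation as Ro
SEC={'f':((-78,0),90),'b':((78,0),90),'r':((0,-71),0),'l':((0,71),0)}
def go(sec,tipz,obs,flip=False,off=(0,0)):
    cx,cy,th=np.load("pan.npy");(x,y),dy=SEC[sec];x+=off[0];y+=off[1]
    R=Ro.from_euler('z',th).as_matrix()[:2,:2]
    p=np.r_[np.array([cx,cy])+R@[x/1e3,y/1e3],tipz/1e3+.017]
    yaw=th+np.radians(dy)+(np.pi if flip else 0)
    Rc=Ro.from_euler('xyz',obs["ee_rot"]);Rt=Ro.from_euler('xyz',[-np.pi/2,0,yaw])
    d=Rc.inv().apply(p-obs["tcp_pos"])*1e3
    r=np.degrees((Rc.inv()*Rt).as_rotvec())
    print(sec,"target",p.round(4),"t",d.round(1),"r",r.round(1))
E
python3 - <<'E'
from h import *
from station import get_obs
o=get_obs();go('l',218,o);go('f',218,o);go('f',218,o,True)
E
```

```text
l target [ 4.942e-01 -1.000e-04  2.350e-01] t [-356.1    0.5 -454.7] r [ 0. 53. -0.]
f target [ 0.4355 -0.0878  0.235 ] t [-459.8    0.6 -435.1] r [ -0. -37.  -0.]
f target [ 0.4355 -0.0878  0.235 ] t [-459.8    0.6 -435.1] r [ 1.00e-01  1.43e+02 -0.00e+00]
```

Request:
carry_out(
  targets=[
    {"tx":-24,"tz":-31,"ry":4},
    {"tx":-49,"tz":-62,"ry":9},
    {"tx":-73,"tz":-93,"ry":14},
    {"tx":-97,"tz":-124,"ry":18},
    {"tx":-121,"tz":-155,"ry":22},
  ],
  gripper=-1,
)

```text
$.targets[0]: bad value
```

Run:
```python
from h import *
from station import get_obs
o=get_obs();print(o);go('l',218,o)
```

```text
{'time': 0.15, 'qpos': array([ 1.08338815e+00,  3.51103460e-01,  1.65221475e+00,  1.68211942e-05,
        1.13910040e+00, -8.46020751e-02]), 'qvel': array([ 0.00127449, -0.00272016, -0.00178049,  0.00140569, -0.00092446,
       -0.00203529]), 'tau': array([ 5.53896571e-04, -4.97454536e+01, -2.85349989e+01,  6.98586646e-02,
        2.45565578e-02, -8.48817899e-05]), 'tcp_pos': array([0.21547029, 0.50579487, 0.23525373]), 'ee_rot': array([-1.57071132e+00,  8.21708213e-04,  1.16798321e+00]), 'contact_force': array([ 0.11892209, -0.36296551,  0.08093206]), 'torque': array([0.06244802, 0.04626571, 0.03741426]), 'gripper_width': 0.09285619363066548}
l target [ 4.942e-01 -1.000e-04  2.350e-01] t [-356.1    0.5 -454.7] r [ 0. 53. -0.]
```

Request:
carry_out(
  targets=[
    {"tx":-24,"ty":0,"tz":-31,"rx":0,"ry":4,"rz":0},
    {"tx":-49,"ty":0,"tz":-62,"rx":0,"ry":9,"rz":0},
    {"tx":-73,"ty":0,"tz":-93,"rx":0,"ry":14,"rz":0},
    {"tx":-97,"ty":0,"tz":-124,"rx":0,"ry":18,"rz":0},
    {"tx":-121,"ty":0,"tz":-155,"rx":0,"ry":22,"rz":0},
  ],
  gripper=-1,
)

```text
time: 0.57
tcp_pos: [0.3111, 0.3322, 0.2355]
ee_rot: [-1.571, 0.0, 0.781]
contact_force: [0.7, 0.2, -0.2]
gripper_width: 0.0644
```

Run:
```python
from h import *
from station import get_obs
o=get_obs();print(o);go('l',218,o)
```

```text
{'time': 0.5667, 'qpos': array([ 7.15922042e-01,  1.77074745e-01,  1.88465511e+00, -2.89288353e-05,
        1.07998264e+00, -6.50067537e-02]), 'qvel': array([-1.00047934, -0.29524184,  0.36365341, -0.00313604, -0.07586513,
       -0.16135884]), 'tau': array([  9.87133831, -37.20973492, -27.46249616,   0.16180293,
         0.28223477,   0.40856179]), 'tcp_pos': array([0.31105167, 0.33219956, 0.2355296 ]), 'ee_rot': array([-1.57081400e+00,  1.21238315e-04,  7.80942432e-01]), 'contact_force': array([ 0.71801712,  0.23465593, -0.23473493]), 'torque': array([-0.00724094, -0.01947147,  0.0200635 ]), 'gripper_width': 0.06441203843703416}
l target [ 4.942e-01 -1.000e-04  2.350e-01] t [-103.9    0.5 -364.9] r [ 0.  30.8 -0. ]
```

Request:
carry_out(
  targets=[
    {"tx":-11,"ty":0,"tz":-38,"rx":0,"ry":4,"rz":0},
    {"tx":-22,"ty":0,"tz":-76,"rx":0,"ry":8,"rz":0},
    {"tx":-33,"ty":0,"tz":-114,"rx":0,"ry":12,"rz":0},
    {"tx":-43,"ty":0,"tz":-151,"rx":0,"ry":16,"rz":0},
    {"tx":-54,"ty":0,"tz":-189,"rx":0,"ry":20,"rz":0},
  ],
)

```text
time: 0.98
tcp_pos: [0.4064, 0.1602, 0.2357]
ee_rot: [-1.571, -0.0, 0.432]
contact_force: [0.2, 1.7, -0.2]
gripper_width: 0.0305
```

Run:
```python
from h import *
from station import get_obs
o=get_obs();go('l',218,o)
```

```text
l target [ 4.942e-01 -1.000e-04  2.350e-01] t [  12.7    0.7 -182.3] r [-0.  10.8  0. ]
```

Request:
carry_out(
  targets=[
    {"tx":3,"ty":0,"tz":-40,"rx":0,"ry":3,"rz":0},
    {"tx":6,"ty":0,"tz":-79,"rx":0,"ry":6,"rz":0},
    {"tx":8,"ty":0,"tz":-117,"rx":0,"ry":8,"rz":0},
    {"tx":10,"ty":0,"tz":-150,"rx":0,"ry":10,"rz":0},
    {"tx":12,"ty":0,"tz":-175,"rx":0,"ry":10.8,"rz":0},
  ],
)

```text
time: 1.4
tcp_pos: [0.4913, 0.0058, 0.2355]
ee_rot: [-1.571, 0.0, 0.243]
contact_force: [0.7, 0.6, 0.8]
gripper_width: 0.0011
```

Run:
```python
from h import *
from station import get_obs,read_camera
import cv2
o=get_obs();go('l',218,o);go('l',140,o)
c=read_camera("wrist");pickle.dump((o,c),open("wrist1.pkl","wb"))
cv2.imwrite("pics/wrist1.png",c["frame"][:,:,::-1])
```

```text
l target [ 4.942e-01 -1.000e-04  2.350e-01] t [ 1.3  0.5 -6.4] r [ 0.  0. -0.]
l target [ 4.942e-01 -1.000e-04  1.570e-01] t [ 1.3 78.5 -6.4] r [ 0.  0. -0.]
```

View pics/wrist1.png

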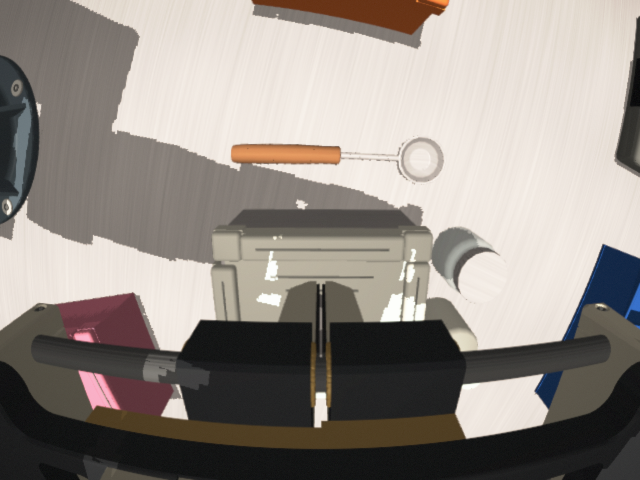

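```bash
cat >> h.py <<'E'
import cv2
def wproj(c,o,X):
    M=np.array(c["mount"]);Rt=Ro.from_euler('xyz',o["ee_rot"])
    pt=Rt.inv().apply(np.array(X)-o["tcp_pos"])
    pc=np.linalg.inv(M)@np.r_[pt,1];pc=pc[:3]
    a=np.arctan2(np.hypot(pc[0],pc[1]),pc[2]);u=pc[:2]/np.hypot(pc[0],pc[1])
    K=c["intrinsics"];return np.array([K[0,2],K[1,2]])+K[0,0]*a*u
SR={'f':(-88,-68,-55.5,55.5),'b':(68,88,-55.5,55.5),'r':(-62.5,62.5,-81,-61),'l':(-62.5,62.5,61,81)}
def overlay(pf,box,out,sc=4):
    cx,cy,th=np.load("pan.npy");R=Ro.from_euler('z',th).as_matrix()[:2,:2]
    x0,y0,x1,y1=box
    im=cv2.resize(pf[1][y0:y1,x0:x1,::-1],None,fx=sc,fy=sc,interpolation=cv2.INTER_CUBIC)
    def P(x,y,z):
        q=(pf[0](np.r_[np.array([cx,cy])+R@[x/1e3,y/1e3],z/1e3])-[x0,y0]+.5)*sc;return tuple(int(v) for v in q)
    for k,(a,b,d,e) in SR.items():
        for z,col in((112,(0,255,0)),(122,(0,0,255))):
            cv2.polylines(im,[np.array([P(a,d,z),P(b,d,z),P(b,e,z),P(a,e,z)])],True,col,1)
    cv2.imwrite(out,im)
E
python3 - <<'E'
from h import *
o,c=pickle.load(open("wrist1.pkl","rb"))
overlay((lambda X:wproj(c,o,X),c["frame"]),(190,200,450,330),"pics/w1o.png",3)
cx,cy,th=np.load("pan.npy")
print(wproj(c,o,o["tcp_pos"]+[0,0,-.017]))
E
```

```text
[322.6214153  298.59930538]
```

View pics/w1o.png

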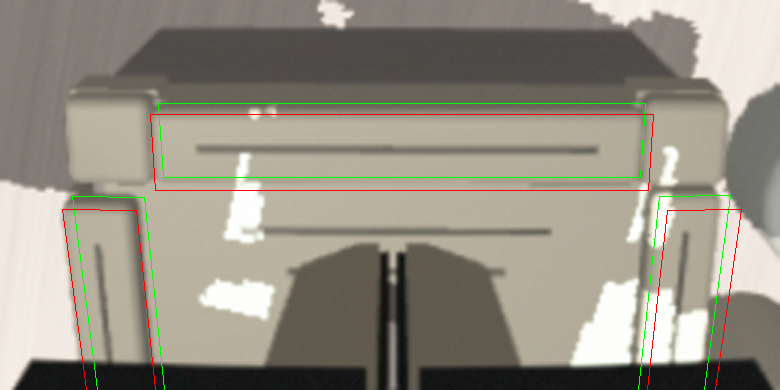

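Request:
carry_out(
  targets=[
    {"tx":1,"ty":15,"tz":-6,"rx":0,"ry":0,"rz":0},
    {"tx":1,"ty":40,"tz":-6,"rx":0,"ry":0,"rz":0},
    {"tx":1,"ty":65,"tz":-6,"rx":0,"ry":0,"rz":0},
    {"tx":1,"ty":80,"tz":-6,"rx":0,"ry":0,"rz":0},
    {"tx":1,"ty":84,"tz":-6,"rx":0,"ry":0,"rz":0},
  ],
)

```text
time: 1.87
tcp_pos: [0.4916, 0.0028, 0.1492]
ee_rot: [-1.569, 0.004, 0.246]
contact_force: [0.2, 0.4, -0.1]
gripper_width: 0.0006
```

Run:
```python
from h import *
from station import get_obs,read_camera
import cv2
o=get_obs();go('l',122,o);go('l',112,o);print(o["tcp_pos"],o["contact_force"])
c=read_camera("wrist");pickle.dump((o,c),open("wrist2.pkl","wb"))
overlay((lambda X:wproj(c,o,X),c["frame"]),(190,180,450,330),"pics/w2o.png",3)
c=read_camera("top");pickle.dump(c,open("top2.pkl","wb"))
cv2.imwrite("pics/t2.png",cv2.resize(c["frame"][170:290,260:380,::-1],(600,600)))
```

```text
l target [ 4.942e-01 -1.000e-04  1.390e-01] t [ 1.8 10.2 -3.5] r [-0.1  0.2 -0.2]
l target [ 4.942e-01 -1.000e-04  1.290e-01] t [ 1.8 20.2 -3.5] r [-0.1  0.2 -0.2]
[0.49164207 0.00282966 0.14922444] [ 0.22700434  0.35624565 -0.1074585 ]
```

View pics/w2o.png

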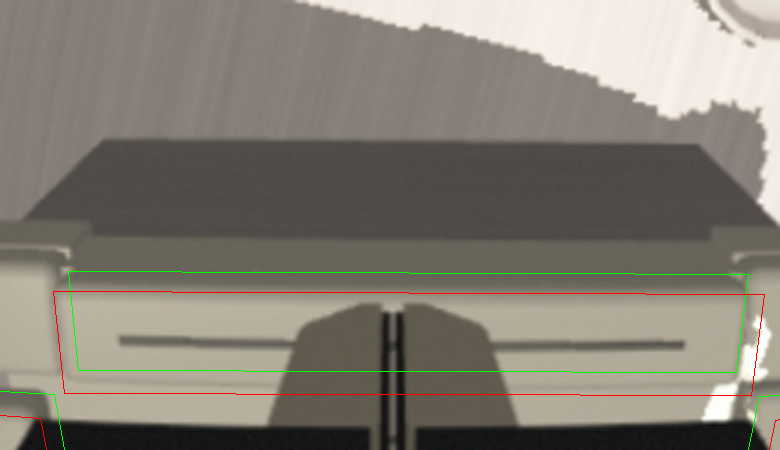

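Run:
```python
from h import *
from station import get_obs
o=get_obs();go('l',114,o,off=(0,1));print(o["tcp_pos"],o["qvel"])
```

```text
l target [0.4939 0.0009 0.131 ] t [ 0.7 20.2 -2.2] r [-0.   0.2 -0.1]
[0.49271048 0.00279953 0.15124992] [ 1.95562261e-04 -2.94021454e-02 -2.41275804e-02  4.62517521e-05
  1.57610871e-02 -5.26907956e-05]
```

Request:
carry_out(
  targets=[
    {"tx":1,"ty":8,"tz":-2,"rx":0,"ry":0,"rz":0},
    {"tx":1,"ty":11,"tz":-2,"rx":0,"ry":0,"rz":0},
    {"tx":1,"ty":14,"tz":-2,"rx":0,"ry":0,"rz":0},
    {"tx":1,"ty":17,"tz":-2,"rx":0,"ry":0,"rz":0},
    {"tx":1,"ty":19,"tz":-2,"rx":0,"ry":0,"rz":0},
  ],
)

```text
time: 2.38
tcp_pos: [0.4948, 0.001, 0.1329]
ee_rot: [-1.571, -0.001, 0.246]
contact_force: [0.7, -0.5, 0.6]
gripper_width: 0.0008
```

Run:
```python
from h import *
from station import get_obs,read_camera
o=get_obs();go('l',112,o,off=(0,1));print(o["tcp_pos"],o["contact_force"],o["qvel"][:3])
c=read_camera("wrist");o=get_obs();print(o["tcp_pos"],o["contact_force"])
overlay((lambda X:wproj(c,o,X),c["frame"]),(190,180,450,330),"pics/w3o.png",3)
```

```text
l target [0.4939 0.0009 0.129 ] t [-0.8  3.9  0.1] r [0.  0.2 0.1]
[0.49477118 0.00098653 0.13294153] [ 0.66838543 -0.5082932   0.60312071] [0.00253124 0.04227114 0.01718458]
[0.49450554 0.00103699 0.13250919] [-0.38894135  0.2630061   0.24502029]
```

View pics/w3o.png

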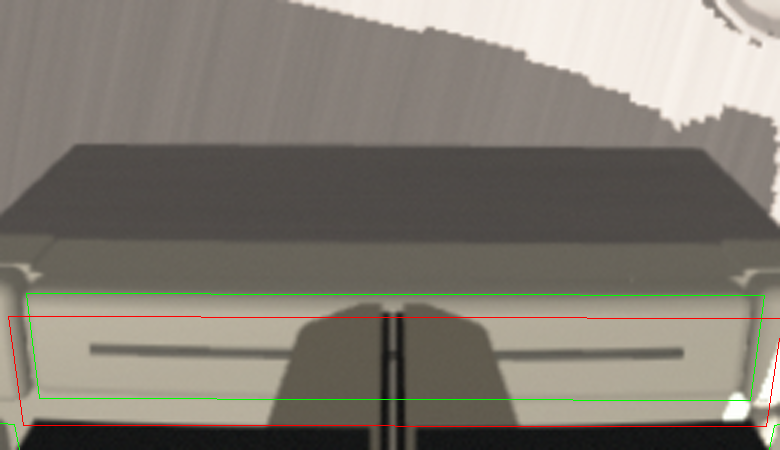

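Request:
carry_out(
  targets=[
    {"tx":0,"ty":2,"tz":0,"rx":0,"ry":0,"rz":0},
    {"tx":0,"ty":3,"tz":0,"rx":0,"ry":0,"rz":0},
    {"tx":0,"ty":4,"tz":0,"rx":0,"ry":0,"rz":0},
    {"tx":0,"ty":4,"tz":0,"rx":0,"ry":0,"rz":0},
  ],
)

```text
time: 2.77
tcp_pos: [0.4945, 0.0011, 0.1292]
ee_rot: [-1.571, -0.0, 0.247]
contact_force: [-3.5, 0.8, 7.9]
gripper_width: 0.0006
```

Request:
carry_out(
  targets=[
    {"tx":0,"ty":-15,"tz":0,"rx":0,"ry":0,"rz":0},
    {"tx":0,"ty":-40,"tz":0,"rx":0,"ry":0,"rz":0},
    {"tx":0,"ty":-70,"tz":0,"rx":0,"ry":0,"rz":0},
    {"tx":0,"ty":-80,"tz":0,"rx":0,"ry":0,"rz":0},
    {"tx":0,"ty":-80,"tz":0,"rx":0,"ry":0,"rz":0},
  ],
)

```text
time: 3.18
tcp_pos: [0.4956, 0.001, 0.2108]
ee_rot: [-1.572, -0.004, 0.246]
contact_force: [0.5, -0.0, -0.4]
gripper_width: 0.0008
```

Run:
```python
from h import *
from station import get_obs,read_camera
o=get_obs()
c=read_camera("wrist")
overlay((lambda X:wproj(c,o,X),c["frame"]),(190,180,450,330),"pics/w4o.png",3)
c=read_camera("top")
overlay((lambda X:proj(c,X),c["frame"]),(260,170,380,290),"pics/t4o.png",5)
c=read_camera("scene")
overlay((lambda X:proj(c,X),c["frame"]),(260,200,400,320),"pics/s4o.png",5)
o=get_obs();print(o["qpos"]);go('f',200,o);go('f',200,o,True)
```

```text
[-9.21392231e-02  2.83987290e-01  1.82294104e+00 -7.98257240e-06
  1.03646762e+00 -3.38543201e-01]
f target [ 0.4355 -0.0878  0.217 ] t [-78.2  -9.6 -71.9] r [ -0.1 -89.8  -0.1]
f target [ 0.4355 -0.0878  0.217 ] t [-78.2  -9.6 -71.9] r [ 0.1 90.2 -0.1]
```

View pics/w4o.png

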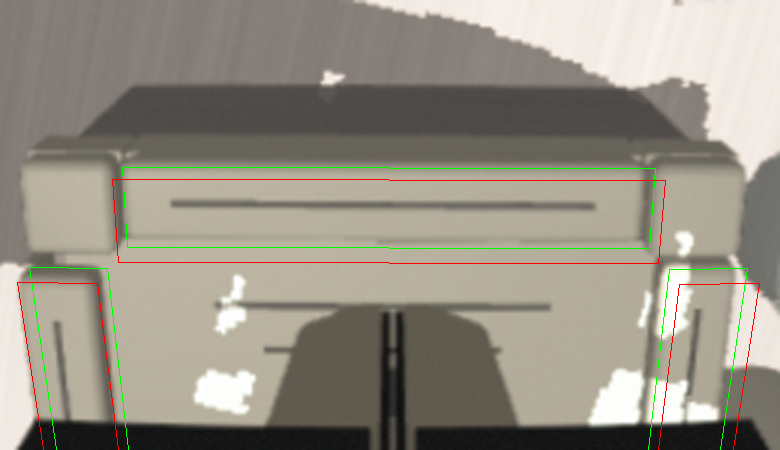

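View pics/s4o.png

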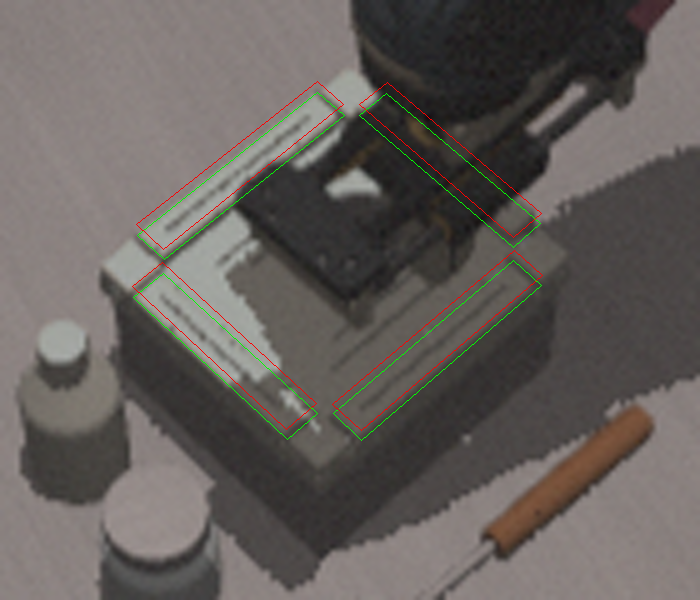

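Request:
carry_out(
  targets=[
    {"tx":-16,"ty":-10,"tz":-15,"rx":0,"ry":7,"rz":0},
    {"tx":-32,"ty":-10,"tz":-30,"rx":0,"ry":14,"rz":0},
    {"tx":-48,"ty":-10,"tz":-45,"rx":0,"ry":21,"rz":0},
    {"tx":-64,"ty":-10,"tz":-60,"rx":0,"ry":28,"rz":0},
    {"tx":-78,"ty":-10,"tz":-72,"rx":0,"ry":35,"rz":0},
  ],
)

```text
time: 3.75
tcp_pos: [0.435, -0.0886, 0.2171]
ee_rot: [-1.571, 0.003, -0.371]
contact_force: [0.1, -0.8, -0.4]
gripper_width: 0.0006
```

Request:
carry_out(
  targets=[
    {"tx":0,"ty":0,"tz":0,"rx":0,"ry":7,"rz":0},
    {"tx":0,"ty":0,"tz":0,"rx":0,"ry":14,"rz":0},
    {"tx":0,"ty":0,"tz":0,"rx":0,"ry":21,"rz":0},
    {"tx":0,"ty":0,"tz":0,"rx":0,"ry":28,"rz":0},
    {"tx":0,"ty":0,"tz":0,"rx":0,"ry":35,"rz":0},
  ],
)

```text
time: 4.17
tcp_pos: [0.4357, -0.0877, 0.2171]
ee_rot: [-1.573, 0.002, -0.981]
contact_force: [-0.6, -0.4, -0.9]
gripper_width: 0.0004
```

Request:
carry_out(
  targets=[
    {"tx":0,"ty":0,"tz":0,"rx":0,"ry":7,"rz":0},
    {"tx":0,"ty":0,"tz":0,"rx":0,"ry":14,"rz":0},
    {"tx":0,"ty":0,"tz":0,"rx":0,"ry":20,"rz":0},
    {"tx":0,"ty":0,"tz":0,"rx":0,"ry":20,"rz":0},
  ],
)

```text
time: 4.5
tcp_pos: [0.4358, -0.0877, 0.2172]
ee_rot: [-1.573, 0.001, -1.329]
contact_force: [0.7, -0.1, 0.6]
gripper_width: 0.0002
```

Run:
```python
from h import *
from station import get_obs,read_camera
o=get_obs()
c=read_camera("wrist")
cv2.imwrite("pics/w5.png",c["frame"][:,:,::-1])
overlay((lambda X:wproj(c,o,X),c["frame"]),(190,130,450,330),"pics/w5o.png",3)
o=get_obs();print(o["qpos"]);go('f',122,o,True)
```

```text
[-3.03309274e-01  1.81981973e-01  1.92885733e+00 -2.39274512e-05
  1.03299348e+00  1.01927438e+00]
f target [ 0.4355 -0.0878  0.139 ] t [ 0.1 78.4 -0.2] r [ 0.1  0.3 -0.1]
```

View pics/w5o.png

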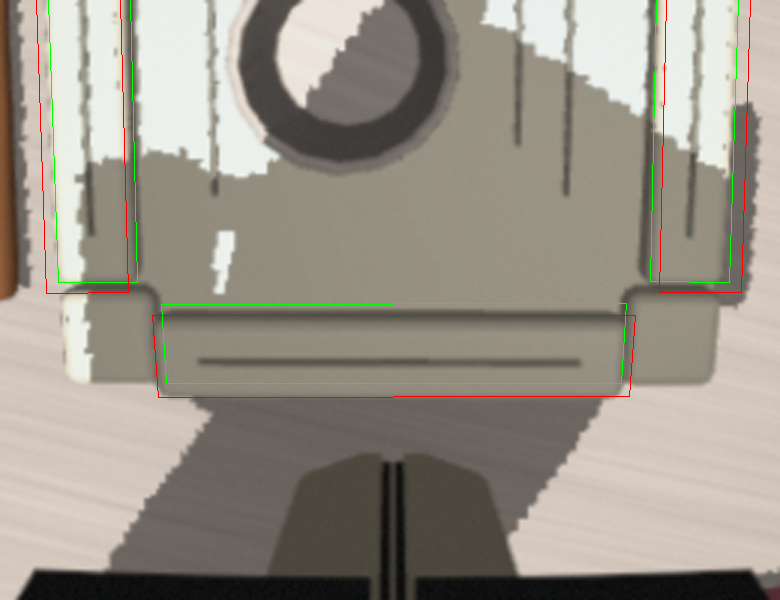

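View pics/w5.png

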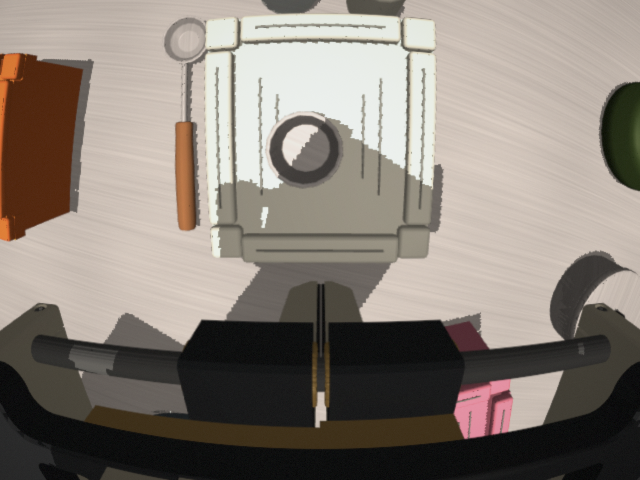

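Request:
carry_out(
  targets=[
    {"tx":0,"ty":25,"tz":0,"rx":0,"ry":0,"rz":0},
    {"tx":0,"ty":50,"tz":0,"rx":0,"ry":0,"rz":0},
    {"tx":0,"ty":65,"tz":0,"rx":0,"ry":0,"rz":0},
    {"tx":0,"ty":72,"tz":0,"rx":0,"ry":0,"rz":0},
    {"tx":0,"ty":75,"tz":0,"rx":0,"ry":0,"rz":0},
  ],
)

```text
time: 4.97
tcp_pos: [0.4357, -0.0876, 0.1423]
ee_rot: [-1.573, 0.001, -1.322]
contact_force: [-0.2, 0.4, 0.1]
gripper_width: 0.0006
```

Request:
carry_out(
  targets=[
    {"tx":0,"ty":3,"tz":0,"rx":0,"ry":0,"rz":0},
    {"tx":0,"ty":6,"tz":0,"rx":0,"ry":0,"rz":0},
    {"tx":0,"ty":9,"tz":0,"rx":0,"ry":0,"rz":0},
    {"tx":0,"ty":12,"tz":0,"rx":0,"ry":0,"rz":0},
    {"tx":0,"ty":13,"tz":0,"rx":0,"ry":0,"rz":0},
  ],
)

```text
time: 5.38
tcp_pos: [0.4366, -0.0879, 0.1308]
ee_rot: [-1.57, -0.0, -1.324]
contact_force: [-1.0, -0.1, -0.1]
gripper_width: 0.0004
```

Request:
carry_out(
  targets=[
    {"tx":0,"ty":1,"tz":0,"rx":0,"ry":0,"rz":0},
    {"tx":0,"ty":2,"tz":0,"rx":0,"ry":0,"rz":0},
    {"tx":0,"ty":2,"tz":0,"rx":0,"ry":0,"rz":0},
  ],
)

```text
time: 5.63
tcp_pos: [0.4366, -0.0879, 0.1292]
ee_rot: [-1.57, -0.0, -1.324]
contact_force: [-0.5, 0.4, 5.3]
gripper_width: 0.0007
```

Request:
carry_out(
  targets=[
    {"tx":0,"ty":-15,"tz":0,"rx":0,"ry":0,"rz":0},
    {"tx":0,"ty":-40,"tz":0,"rx":0,"ry":0,"rz":0},
    {"tx":0,"ty":-75,"tz":0,"rx":0,"ry":0,"rz":0},
    {"tx":0,"ty":-100,"tz":0,"rx":0,"ry":0,"rz":0},
    {"tx":0,"ty":-120,"tz":0,"rx":0,"ry":0,"rz":0},
  ],
)

```text
time: 6.05
tcp_pos: [0.4368, -0.0879, 0.2511]
ee_rot: [-1.569, -0.001, -1.324]
contact_force: [0.2, -0.3, 0.1]
gripper_width: 0.0006
```

Run:
```python
from h import *
from station import get_obs,read_camera
o=get_obs()
c=read_camera("wrist")
overlay((lambda X:wproj(c,o,X),c["frame"]),(190,0,450,290),"pics/w6o.png",3)
im=cv2.imread("pics/w6o.png");cv2.imwrite("pics/w6a.png",im[:450]);cv2.imwrite("pics/w6b.png",im[420:])
o=get_obs();go('b',220,o,True);go('r',220,o)
```

```text
b target [ 0.587  -0.0503  0.237 ] t [ -0.6  17.8 153.6] r [-0.3  0.2  0.2]
r target [ 0.5283 -0.1379  0.237 ] t [70.1 17.6 75.3] r [ -0.1 -89.8   0.4]
```

View pics/w6a.png

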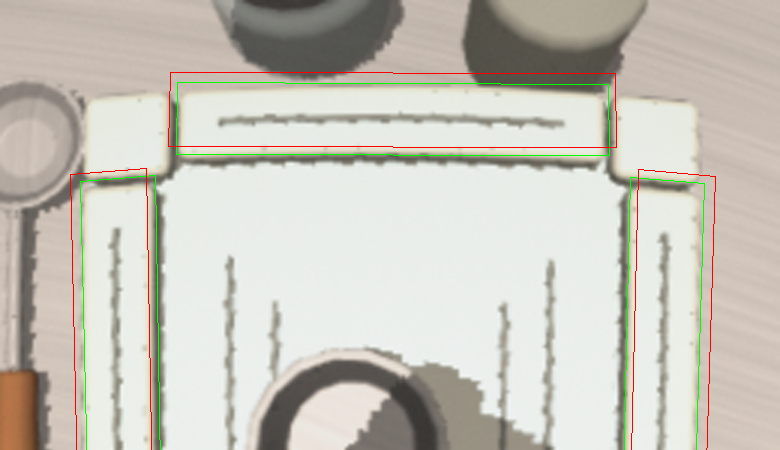

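View pics/w6b.png

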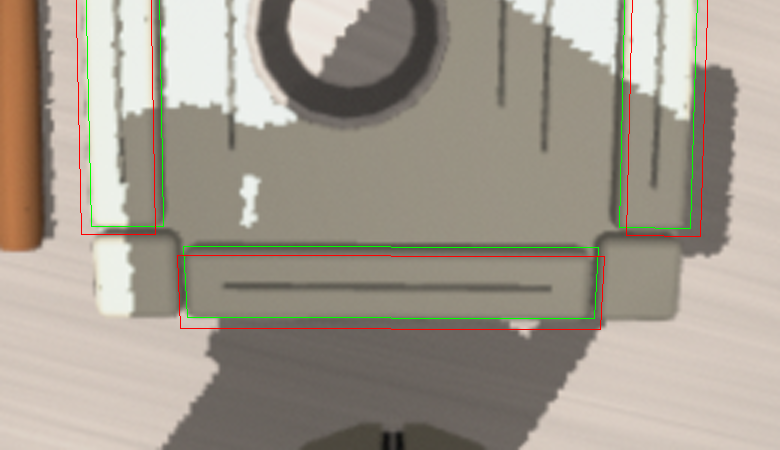

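Request:
carry_out(
  targets=[
    {"tx":0,"ty":0,"tz":20,"rx":0,"ry":0,"rz":0},
    {"tx":0,"ty":0,"tz":45,"rx":0,"ry":0,"rz":0},
    {"tx":0,"ty":0,"tz":65,"rx":0,"ry":0,"rz":0},
    {"tx":0,"ty":0,"tz":75,"rx":0,"ry":0,"rz":0},
    {"tx":0,"ty":0,"tz":75,"rx":0,"ry":0,"rz":0},
  ],
)

```text
time: 6.52
tcp_pos: [0.5101, -0.0692, 0.2482]
ee_rot: [-1.571, 0.0, -1.323]
contact_force: [-0.6, 0.3, 0.1]
gripper_width: 0.0004
```

Run:
```python
from h import *
from station import get_obs,read_camera
o=get_obs()
c=read_camera("wrist");o=get_obs()
pickle.dump((o,c),open("wrist7.pkl","wb"))
overlay((lambda X:wproj(c,o,X),c["frame"]),(190,100,450,290),"pics/w7o.png",3)
o=get_obs();go('b',122,o,True)
```

```text
b target [ 0.587  -0.0503  0.139 ] t [  0.6 109.1  80.4] r [ 0.1  0.3 -0. ]
```

View pics/w7o.png

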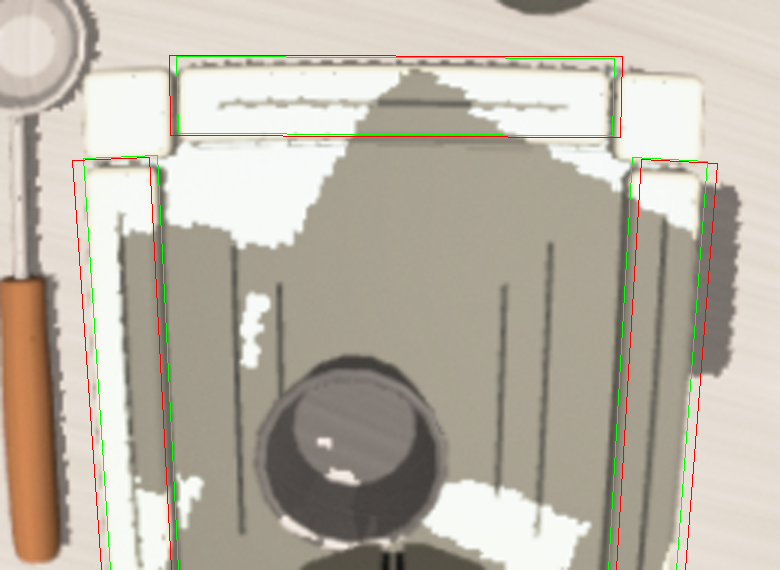

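Request:
carry_out(
  targets=[
    {"tx":0,"ty":0,"tz":30,"rx":0,"ry":0,"rz":0},
    {"tx":0,"ty":0,"tz":55,"rx":0,"ry":0,"rz":0},
    {"tx":0,"ty":10,"tz":75,"rx":0,"ry":0,"rz":0},
    {"tx":0,"ty":30,"tz":80,"rx":0,"ry":0,"rz":0},
    {"tx":0,"ty":50,"tz":80,"rx":0,"ry":0,"rz":0},
  ],
)

```text
time: 6.98
tcp_pos: [0.587, -0.0501, 0.1982]
ee_rot: [-1.57, -0.0, -1.324]
contact_force: [-0.2, -0.2, -0.9]
gripper_width: 0.0008
```

Run:
```python
from h import *
from station import get_obs,read_camera
o=get_obs()
c=read_camera("wrist");o=get_obs()
overlay((lambda X:wproj(c,o,X),c["frame"]),(190,150,450,330),"pics/w8o.png",3)
c=read_camera("scene")
overlay((lambda X:proj(c,X),c["frame"]),(260,200,400,320),"pics/s8o.png",5)
o=get_obs();go('b',122,o,True)
```

```text
b target [ 0.587  -0.0503  0.139 ] t [ 0.9 56.8  2.7] r [ 0.3  0.2 -0.1]
```

View pics/w8o.png

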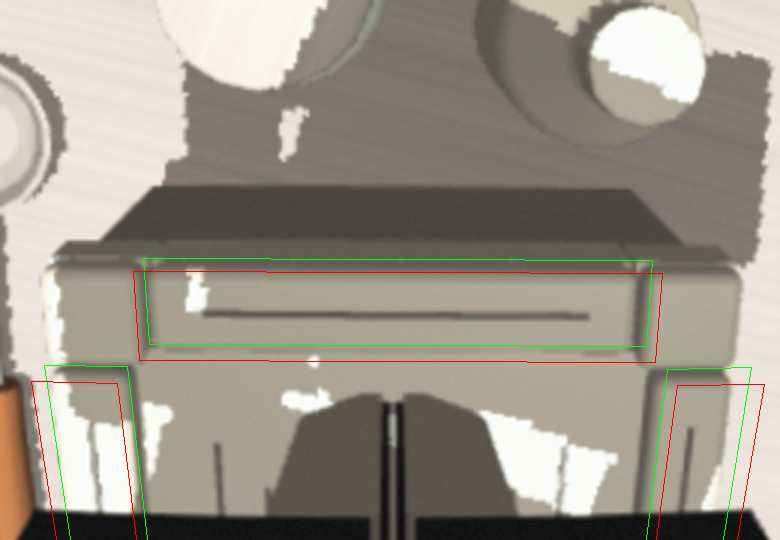

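View pics/s8o.png

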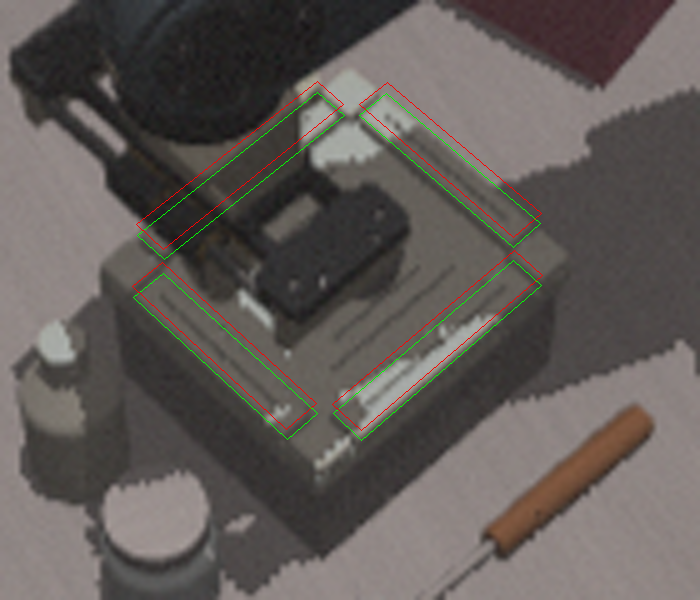

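Request:
carry_out(
  targets=[
    {"tx":0,"ty":-15,"tz":0,"rx":0,"ry":-7,"rz":0},
    {"tx":0,"ty":-30,"tz":0,"rx":0,"ry":-14,"rz":0},
    {"tx":0,"ty":-30,"tz":0,"rx":0,"ry":-21,"rz":0},
    {"tx":0,"ty":-30,"tz":0,"rx":0,"ry":-28,"rz":0},
    {"tx":0,"ty":-30,"tz":0,"rx":0,"ry":-35,"rz":0},
  ],
)

```text
time: 7.5
tcp_pos: [0.5862, -0.0505, 0.2305]
ee_rot: [-1.57, -0.001, -0.708]
contact_force: [0.6, 1.0, 0.2]
gripper_width: 0.0009
```

Request:
carry_out(
  targets=[
    {"tx":0,"ty":0,"tz":0,"rx":0,"ry":-7,"rz":0},
    {"tx":0,"ty":0,"tz":0,"rx":0,"ry":-14,"rz":0},
    {"tx":0,"ty":0,"tz":0,"rx":0,"ry":-21,"rz":0},
    {"tx":0,"ty":0,"tz":0,"rx":0,"ry":-28,"rz":0},
    {"tx":0,"ty":0,"tz":0,"rx":0,"ry":-35,"rz":0},
  ],
)

```text
time: 7.92
tcp_pos: [0.5861, -0.0505, 0.2302]
ee_rot: [-1.571, -0.001, -0.097]
contact_force: [0.5, 0.7, 0.2]
gripper_width: 0.0004
```

Run:
```python
from h import *
from station import get_obs,read_camera
o=get_obs();go('r',180,o)
```

```text
r target [ 0.5283 -0.1379  0.197 ] t [-49.1  33.2 -92.6] r [  0.  -19.5   0.1]
```

Request:
carry_out(
  targets=[
    {"tx":-12,"ty":0,"tz":-23,"rx":0,"ry":-6,"rz":0},
    {"tx":-25,"ty":0,"tz":-48,"rx":0,"ry":-12,"rz":0},
    {"tx":-38,"ty":10,"tz":-72,"rx":0,"ry":-17,"rz":0},
    {"tx":-49,"ty":22,"tz":-92,"rx":0,"ry":-19.5,"rz":0},
    {"tx":-49,"ty":30,"tz":-93,"rx":0,"ry":-19.5,"rz":0},
  ],
)

```text
time: 8.33
tcp_pos: [0.5261, -0.1401, 0.1993]
ee_rot: [-1.572, 0.0, 0.238]
contact_force: [-0.0, 0.5, -0.0]
gripper_width: 0.0005
```

Run:
```python
from h import *
from station import get_obs,read_camera
o=get_obs()
c=read_camera("wrist");o=get_obs()
overlay((lambda X:wproj(c,o,X),c["frame"]),(190,150,450,330),"pics/w9o.png",3)
o=get_obs();go('r',114,o)
```

```text
r target [ 0.5283 -0.1379  0.131 ] t [ 2.  67.   0.5] r [-0.  -0.5 -0.1]
```

View pics/w9o.png

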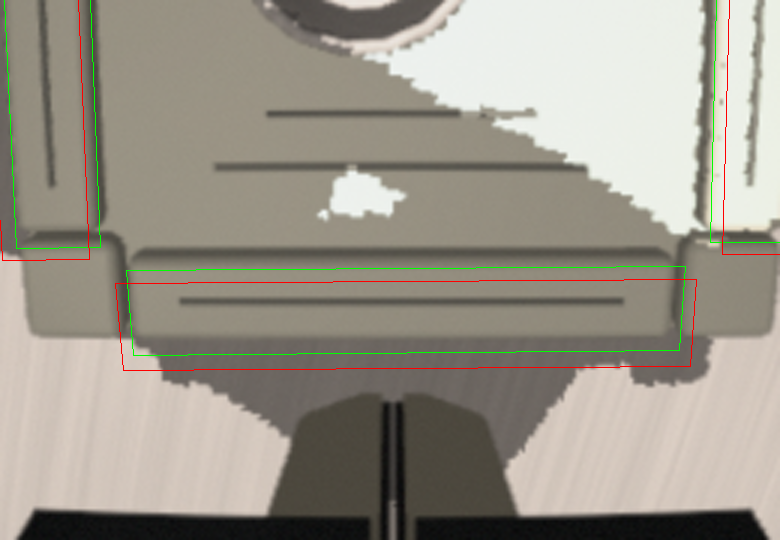

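Request:
carry_out(
  targets=[
    {"tx":0,"ty":-20,"tz":0,"rx":0,"ry":0,"rz":0},
    {"tx":0,"ty":-55,"tz":0,"rx":0,"ry":0,"rz":0},
    {"tx":0,"ty":-90,"tz":-10,"rx":0,"ry":0,"rz":0},
    {"tx":-10,"ty":-110,"tz":-40,"rx":0,"ry":0,"rz":0},
    {"tx":-30,"ty":-120,"tz":-75,"rx":0,"ry":0,"rz":0},
  ],
)

```text
time: 8.8
tcp_pos: [0.5186, -0.2167, 0.3235]
ee_rot: [-1.574, -0.005, 0.24]
contact_force: [1.2, -0.7, 0.0]
gripper_width: 0.0008
```

Request:
carry_out(
  targets=[
    {"tx":-20,"ty":0,"tz":-30,"rx":0,"ry":0,"rz":0},
    {"tx":-40,"ty":0,"tz":-60,"rx":0,"ry":0,"rz":0},
    {"tx":-60,"ty":0,"tz":-90,"rx":0,"ry":0,"rz":0},
    {"tx":-75,"ty":0,"tz":-115,"rx":0,"ry":0,"rz":0},
    {"tx":-80,"ty":0,"tz":-130,"rx":0,"ry":0,"rz":0},
  ],
)

```text
time: 9.22
tcp_pos: [0.4687, -0.3647, 0.3198]
ee_rot: [-1.572, -0.0, 0.235]
contact_force: [0.4, 0.7, -1.3]
gripper_width: 0.0006
```

Run:
```python
from h import *
from station import get_obs,read_camera
c=read_camera("top");cv2.imwrite("pics/top9.png",c["frame"][:,:,::-1])
overlay((lambda X:proj(c,X),c["frame"]),(260,170,380,290),"pics/t9o.png",5)
c=read_camera("scene")
overlay((lambda X:proj(c,X),c["frame"]),(260,200,400,320),"pics/s9o.png",5)
```

```text
(no output)
```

View pics/top9.png

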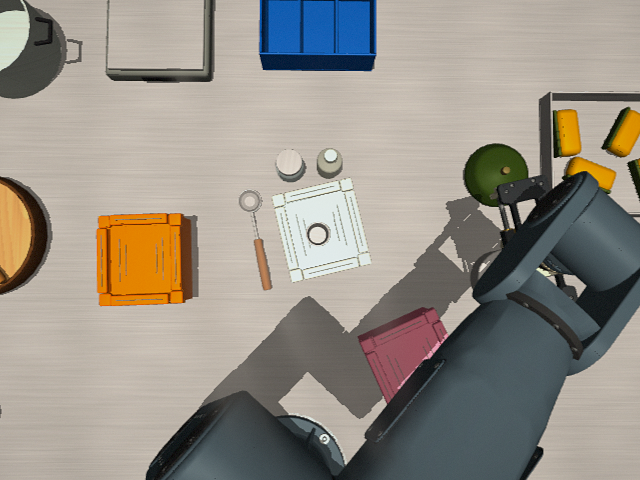

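View pics/s9o.png

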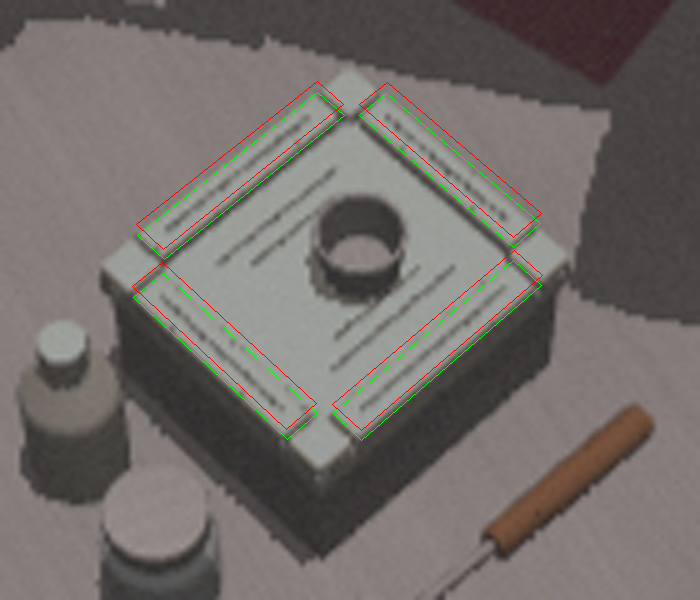

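View pics/t9o.png

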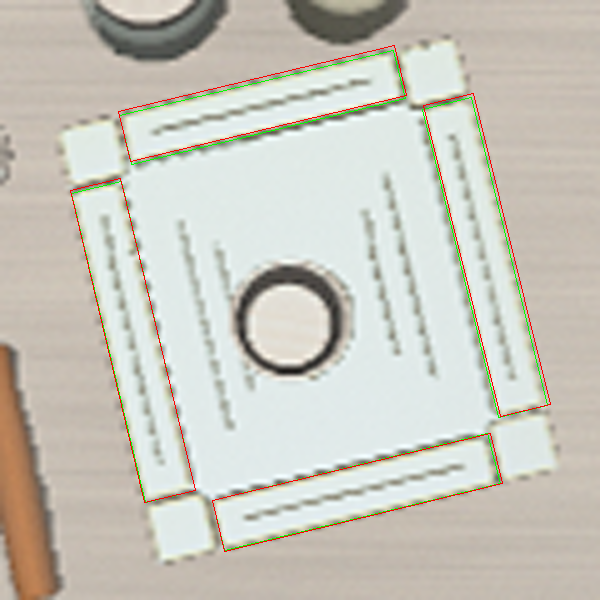

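```bash
python3 -c "
from station import *
o=get_obs();print(o['contact_force'],o['qvel'].round(3));print(finish_job())"
```

```text
[0.78474361 1.23303263 0.02313292] [ 0.052 -0.02   0.037  0.013 -0.005  0.028]
the job is handed in; nothing more can be done
None
```

The lid of the white pan is closed: all four rim sections now sit flush with the corner blocks. I handed the job in at about 9.3 s, with the arm clear of everything.

- **Pressed:** The left and front sections were standing up. I pressed each at its centre with closed fingertips until it snapped, with at most about 8 N read at the wrist after each press.
- **Not pressed:** The back and right sections were already snapped, so I left them alone. I judged this only from close wrist-camera views; I did not probe them with the fingers.
- **Final check:** The last top and scene pictures show all four sections at the snapped height. The pan and cup sit exactly where they were before, and the spoon, jar, bottle and squash look unmoved. The arm partly hid the tin in the last top picture, but it was never approached.
- **Disagreements:**
  - The wrist-camera overlay was 2–4 mm off the pan position I fitted from the top camera, and the corner fit itself was off by up to 3 mm. I shifted the left press by 1 mm to allow for this.
  - The first scene picture was ambiguous about the back section until I took the closer views.

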